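Take the depth of a leaning blind bore

ROBOT

A 6-joint arm with a two-finger parallel gripper is mounted at the origin on a cart in front of the work surface, level with it; the furniture and walls round the work are solid. World frame = base frame: x ahead of the robot, y to its left, z up, the work surface at z = 0. Lengths are in mm, angles in degrees, forces in N, time in s.
With the tool pointing down it reaches from about 200 to 875 mm from the base axis. Payload 3.4 kg.
Tool frame: the origin (TCP) lies between the finger pads; the fingertips stand 14 mm ahead of it and the grasp point (between the pads) lies 5 mm behind it; z points along the fingers, y is the line along which they close (so a half turn about z gives the same grasp; the last joint's range is limited). The gripper opens to 94 mm and grips with 3 to 60 N. Pads are 16 mm wide; open, the fingers measure 119 mm over their backs; the gripper's body (75 mm by 177 mm) begins 78 mm behind the grasp point.
Start: joints at [-71.906, 15.808, 86.224, -0, 77.962, -6.933], TCP at [243.253, -521.049, 219.493] pointing down, gripper open.
Joint ranges: [-165.64, 165.64], [-43.16, 119.46], [12.63, 154.43], [-67.54, 247.53], [6.08, 155.33], [-154.97, 154.97]. Speed limits (degrees/s): [147.25, 147.25, 180, 180, 180, 180].

INTERFACE

Orientations are given as a 3x3 rotation matrix whose columns are the frame's x, y, z axes.
In Python, from rig import * gives the robot as it stands. The module is installed in compiled form; this text tells all that it offers.
- The arm moves only by the tool play_rows, never from a script. Its argument "increments" is a list of rows, each an object with "travel": the shift along the world's x, y, z in cm, a list of three; "turn": the turn about the world's z in degrees. In form: [{"travel": [dx, dy, dz], "turn": turn}, ...]. A call has 1 to 12 rows; each row shifts and turns the commanded pose from where the row before left it; what a row does not reach is not made up. A row lasts 1/12 s, in which the tool goes at most 41.7 mm and 7.16 degrees, less where a joint would pass 70% of its speed; a pose out of reach is approached as far as the arm can. A call with a gripper value outside its range is refused whole. "hand" is the finger opening in cm, from 0 to 9.4, set as the call begins (left out, the last holds). The fingers move at their own pace and stop on an object; the grip force is fixed at half the most. Time passes only in rows, so rows that do not move let the fingers close. It gives the time, the measured TCP pose, the force, the opening and the grip force at its end, in the units of the state.
- state(): the state, without advancing time (a new reading comes with each control period).
- read_camera(name): name is "scene" or "side" or "wrist"; returns a dict with "img" (480x640x3 uint8, red, green, blue), "K" (3x3 intrinsics, pixels), "world_from_camera" (4x4, takes a point from camera to world coordinates). Camera axes: x right, y down, z forward; pixel columns grow to the right and rows downward; lengths in mm; the calibration is good to about 2 mm. A picture is of the moment at which its call begins. There is no depth.
- job_done(): hands the job in; it is judged then, once.
The state is a dict: "t": time; "joints": joint angles; "dq": joint speeds; "tau": joint torques, N m; "tcp_pos": TCP position; "tcp_rot": TCP orientation; "ft_force": force on the tool from outside, world axes, zero at the start; "torque": the same for the moment, N m; "opening": opening from 0.0 (shut) to 1.0 (fully open); "grip_force": force on a finger pad.
Only numpy, scipy, OpenCV 4.12 (cv2) and the standard library are available. Lean on these libraries where they do the work, as an engineer would, in place of code of your own. Each camera call takes 0.05 s, during which the arm holds its last target. There are 200 camera calls.

TASK

Open the lid of the black gauge case past the point where it stays open by itself, and take out the depth gauge. Lower its rod gently down the leaning bore of the clamped heel block until it touches bottom with the brass stop bar flat against the block's face, and hold it there for a second. Then draw it out and lay the gauge flat back in the open case with the stop still where the bore set it; leave everything else on the bench alone.

Things in the scene. Friction and masses are not known exactly. Their poses are not given: they have to be found in the camera images.
- case: Black gauge case, fixed to the bench, 132 x 232 x 40 mm without its lid (x across, y long). Origin at the centre of its underside on the bench; its front faces its own -x. Walls 6 mm thick, inside 120 x 220 mm; the inner floor lies 8 mm above the origin.
- case_lid (a joint): Lid hinge angle, rad: 0 shut (start), 2.3 fully open against its stop, leaning back. The lid weighs about 0.25 kg, is 132 mm deep and 12 mm thick, turns almost freely, and falls shut below about 1.6 and falls open by itself beyond about 1.6.
- lid_axis (a point): Middle of the lid's hinge line, on the case's far (+x) upper edge, 41 mm above the bench. Axes as the case's; the hinge line runs along its y.
- lid_tab (a point): Grip point of the lid's orange pull tab: centre of the tab's section, 28 mm in front of the lid's front edge, about 47 mm above the bench when shut, 160 mm in front of the hinge line and 6 mm above it. The tab is 34 mm wide (along the hinge line), 12 mm thick and stands 41 mm out of the lid's front edge, with free space under and beside it. It can be pinched across its width, so that it turns between the fingers as the lid swings. The point turns with the lid.
- depth_gauge: Depth gauge, loose, about 0.24 kg, lying flat along y in the case under the lid; it is to be laid down there again. Square wooden handle 24 x 70 x 24 mm, and a round steel rod 12 mm thick that stands 105 mm out of the handle's -y end. Origin under the middle of the handle, on its underside; the rod's axis runs along y, 12 mm above the origin; z is up as it lies. At the start the rod points to the case's -y.
- rod_tip (a point): Centre of the rod's tip: 140 mm from the gauge's origin along its -y, 12 mm up. Axes as the gauge's.
- stop_bar (a joint): Reading of the gauge, m: how far the rod's tip stands out beyond the face of the sliding brass stop bar (at the start 0.010 to 0.020, range 0 to 0.085). It grows as the bar is pushed toward the handle. The bar slides along the rod with about 3 N of friction and stays where it is left.
- stop_face (a point): Centre of the stop bar's face on the tip side, on the rod's axis. The bar is brass, 60 mm wide (gauge x), 24 mm high (gauge z), 14 mm thick (from this face toward the handle). Axes as the gauge's.
- heel_block: Brown wooden heel block 60 x 60 x 86 mm, clamped leaning in a fixed plywood cradle (base 130 x 170 mm). Origin at the mouth of its bore, in the middle of its upper 60 x 60 mm face, about 108 mm above the bench; z is the bore's axis and points out of the bore, up at 40 degrees above level; x is level. Bore 15.5 mm wide with a 2 mm chamfer, closed at the bottom.
- bore_bottom (a point): Centre of the bore's bottom, on its axis; the bore's depth differs from start to start, 42 to 58 mm below the face. Axes as the block's.
- glue_bottle: Bystander: white glue bottle with orange and red tip, 58 mm wide, 226 mm high, standing left of the case; origin at the centre of its underside.
- neck_block: Bystander: bevelled maple block 48 x 188 x 26 mm lying near the robot; origin at the centre of its underside.
- caul_d: Bystander: dark notched caul 18 x 90 x 25 mm at the back; origin at the centre of its underside.
- tape_roll: Bystander: yellow tape roll 50 mm wide, 19 mm high, behind the gap between case and cradle; origin at the centre of its underside.

How it is judged:
By the outcome, as a careful person would: the job done as asked, in the order asked, and still so for the second after the job is handed in, with the robot touching nothing.
It also fails if it takes over 72 s, if anything falls off the work surface, if the arm or the gripper's body presses on something with over 40 N, if the wrist force passes 120 N, or if a joint passes its speed limit or range.

## Working session

There is one attempt and no reset: what is moved stays moved. The work goes in short steps, Python scripts to look and compute and a tool call to move; the robot and the scene stay as the last step left them, time stands still between calls to the robot, and variables do not carry over. Pictures are saved under pics/ and viewed, at most 10 in all, crops included, and the job is handed in when it is done.

Besides the shell and the picture viewer there is one more tool, called after "Call:" in YAML: its name, and indented under it one key for each argument. play_rows: Moves the arm, as the interface text tells. Its arguments: {"type":"object","properties":{"increments":{"type":"array"},"hand":{"type":"number"}},"required":["increments"]}

```bash
mkdir -p pics; cat > h.py <<'E'
from rig import *
import numpy as np, cv2, pickle
def snap(n,tag):
    c=read_camera(n); cv2.imwrite(f'pics/{tag}.png',c['img'][:,:,::-1]); pickle.dump(c,open(f'pics/{tag}.pkl','wb')); return c
def load(tag): return pickle.load(open(f'pics/{tag}.pkl','rb'))
def onplane(c,u,v,z):
    T=c['world_from_camera']; d=T[:3,:3]@np.linalg.solve(c['K'],[u,v,1.]); o=T[:3,3]
    return o+d*(z-o[2])/d[2]
def proj(c,P):
    T=np.linalg.inv(c['world_from_camera']); p=(T[:3,:3]@np.atleast_2d(P).T).T+T[:3,3]; q=(c['K']@p.T).T; return q[:,:2]/q[:,2:]
E
python3 -c "
from h import *
a=snap('scene','s0');b=snap('side','d0')
for c in(a,b): print(c['world_from_camera'].round(2),c['K'][0,0])
print(state())"
```

```text
[[-5.8000e-01 -5.8000e-01  5.7000e-01 -2.9842e+02]
 [-8.1000e-01  4.1000e-01 -4.1000e-01  7.7628e+02]
 [ 1.0000e-02 -7.0000e-01 -7.1000e-01  1.2096e+03]
 [ 0.0000e+00  0.0000e+00  0.0000e+00  1.0000e+00]] 584.3429219568535
[[ 4.50000e-01  4.90000e-01 -7.50000e-01  1.64153e+03]
 [ 9.00000e-01 -2.30000e-01  3.80000e-01 -3.78910e+02]
 [ 1.00000e-02 -8.40000e-01 -5.40000e-01  8.62000e+02]
 [ 0.00000e+00  0.00000e+00  0.00000e+00  1.00000e+00]] 580.5613382161646
{'t': 0.1, 'joints': array([-7.19085287e+01,  1.58435597e+01,  8.62844470e+01, -9.01119946e-04,
        7.79625828e+01, -6.93203030e+00]), 'dq': array([ 0.02158775, -0.04852389, -0.22100571,  0.07412612, -0.04572174,
        0.03043694]), 'tau': array([ 1.28238360e-03, -4.05454302e+01, -2.37780422e+01,  7.02841580e-02,
        2.99259508e-02, -4.88621777e-05]), 'tcp_pos': array([ 243.0714948 , -520.58653188,  218.72007365]), 'tcp_rot': array([[ 9.06133013e-01,  4.22992562e-01, -5.05603129e-04],
       [ 4.22992828e-01, -9.06131791e-01,  1.49814195e-03],
       [ 1.75559831e-04, -1.57138237e-03, -9.99998750e-01]]), 'ft_force': array([ 0.38059213,  0.78101859, -0.51435206]), 'torque': array([ 0.03609821,  0.04398699, -0.05669064]), 'grip_force': 0.0, 'opening': 1.0012828638968014}
```

View pics/s0.png

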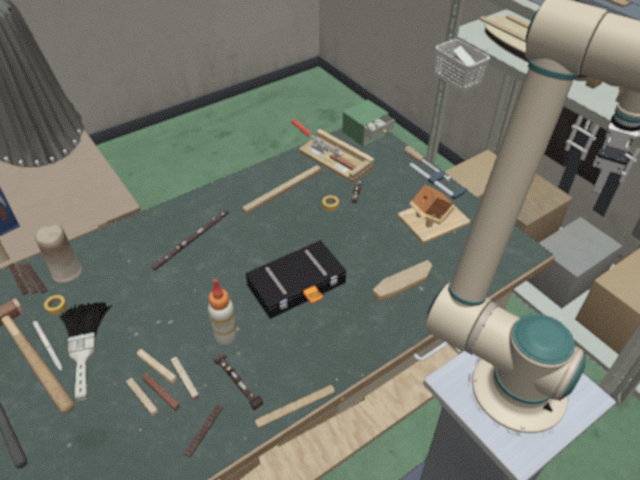

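View pics/d0.png

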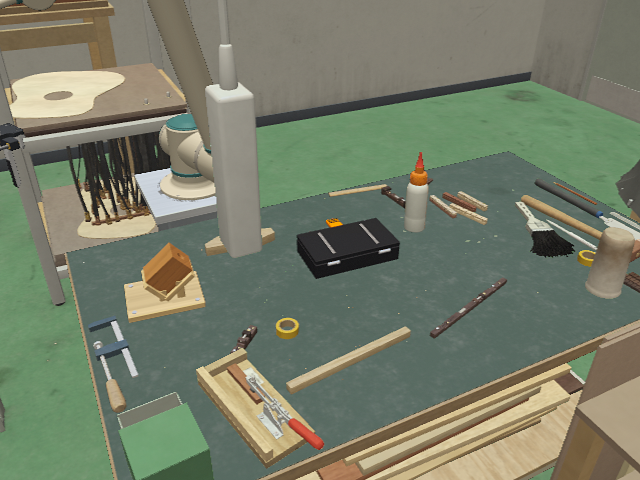

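```bash
python3 -c "
from h import *
a=load('s0')['img'];b=load('d0')['img']
def cr(i,u,v): return cv2.resize(i[v:v+100,u:u+133],(400,300),interpolation=cv2.INTER_CUBIC)
m=np.vstack([np.hstack([cr(a,235,230),cr(b,285,195)]),np.hstack([cr(a,370,160),cr(b,100,230)])])
cv2.imwrite('pics/m0.png',m[:,:,::-1])"
```

```text
(no output)
```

View pics/m0.png

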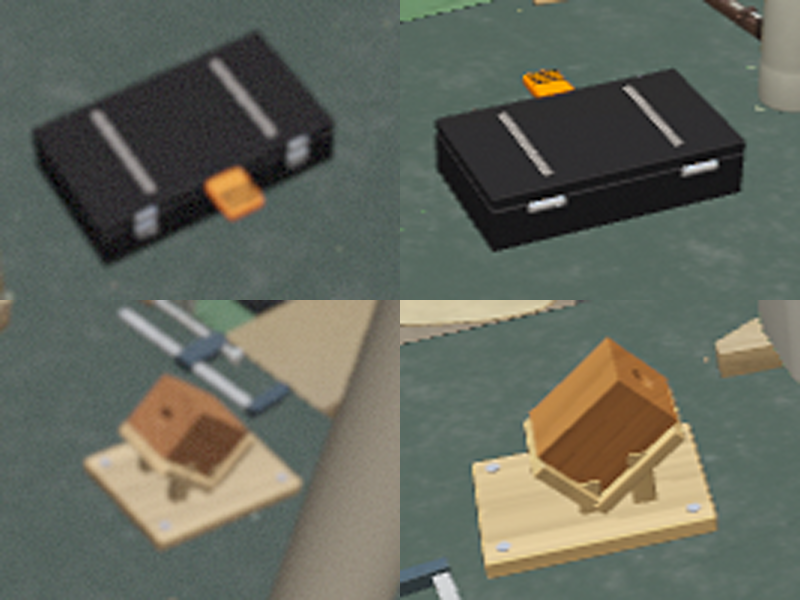

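```bash
cat > fit.py <<'E'
from h import *
from scipy.optimize import least_squares
a=load('s0');b=load('d0')
S=lambda x,y,u,v:(u+x/3.008,v+y/3)
obs=[]
def corners(p,z):
    c,s=np.cos(p[2]),np.sin(p[2]); L=np.array([[-66,-116],[-66,116],[66,116],[66,-116]])
    return np.c_[L@np.array([[c,s],[-s,c]])+p[:2],np.full(4,z)]
# idx: 0 front-right(-x,-y),1 front-left,2 back-left,3 back-right
A={0:S(333,127,235,230),1:S(105,236,235,230),2:S(35,131,235,230),3:S(257,32,235,230)}
B={3:S(37,125,285,195),0:S(275,70,285,195),1:S(345,146,285,195),2:S(95,203,285,195)}
def res(p):
    r=[]
    for c,o in((a,A),(b,B)):
        q=proj(c,corners(p,53))
        for i,v in o.items(): r+=list(q[i]-v)
    return r
s=least_squares(res,[450,150,0]); print(s.x,np.degrees(s.x[2]),np.round(s.fun,1))
def tri(pa,pb):
    M=[];r=[]
    for c,p in((a,pa),(b,pb)):
        T=c['world_from_camera'];d=T[:3,:3]@np.linalg.solve(c['K'],[*p,1.]);d/=np.linalg.norm(d);Q=np.eye(3)-np.outer(d,d);M.append(Q);r.append(Q@T[:3,3])
    return np.linalg.lstsq(np.vstack(M),np.hstack(r),rcond=None)[0]
if __name__=='__main__':
    print('mouth',tri(S(166,112,370,160),S(241,73,100,230)))
    print('tab',tri(S(235,193,235,230),S(149,84,285,195)))
    cr=lambda i,u,v:cv2.resize(i[v:v+60,u:u+66],(396*1,360),interpolation=cv2.INTER_CUBIC)
    cv2.imwrite('pics/m1.png',np.hstack([cr(a['img'],402,180),cr(b['img'],136,238)])[:,:,::-1])
    for c in(a,b):
        print([onplane(c,*S(x,y,*o),0).round() for x,y,o in ([(162,248,(370,160)),(84,165,(370,160)),(302,187,(370,160))] if c is a else [(90,277,(100,230)),(317,230,(100,230))])])
E
python3 fit.py
```

```text
[553.88479954 244.09546513  -0.94475933] -54.13072200773294 [-14.7  29.8 -24.3 -29.7  18.7 -29.7  26.1  24.1  -3.7   1.3 -58.7  -3.5
  -2.4  -6.7  60.7   0.5]
mouth [ 532.72640752 -175.50260444  112.81176203]
tab [471.22563838 252.36937225  48.97502438]
[array([ 475., -140.,    0.]), array([ 606., -155.,    0.]), array([ 458., -311.,    0.])]
[array([ 581., -312.,   -0.]), array([ 601., -146.,    0.])]
```

View pics/m1.png

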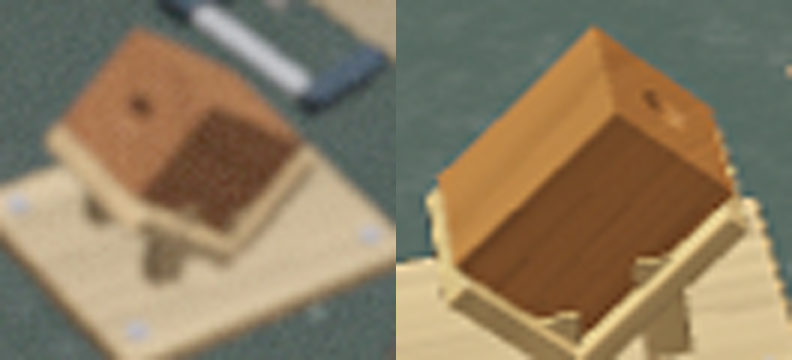

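```bash
sed -i 's/^B=.*/B={0:S(37,125,285,195),1:S(275,70,285,195),2:S(345,146,285,195),3:S(95,203,285,195)}/' fit.py; cat > f2.py <<'E'
from fit import *
L=lambda x,y:(402+x/6,180+y/6)
R=lambda x,y:(136+(x-396)/6,238+y/6)
m=tri(L(138,104),R(655,98));P=[tri(L(*p),R(*q)) for p,q in [((138,28),(592,28)),((215,107),(618,112)),((135,195),(737,190))][:1]]
print('mouth',m)
F={'top':((138,28),(592,28)),'a':((215,107),(618,112)),'l':((50,130),(717,108)),'b':((135,195),(737,190))}
for k,(p,q) in F.items(): print(k,tri(L(*p),R(*q)).round(1))
E
python3 f2.py; python3 fit.py
```

```text
[ 5.56562356e+02  2.46984296e+02 -5.87890930e-02] -3.3683669080337846 [ 0.4 -2.1 -1.9 -1.2 -2.7 -0.6 -0.9 -1.2 -1.7 -2.6 -1.1 -1.5 -0.3 -2.2
 -1.3 -1.3]
mouth [ 532.93009467 -176.5519592   112.74483832]
top [ 543.  -189.8  150.5]
a [ 516.2 -197.5  106.8]
l [ 547.6 -148.   105. ]
b [ 524.5 -159.9   63.9]
[ 5.56562356e+02  2.46984296e+02 -5.87890930e-02] -3.3683669080337846 [ 0.4 -2.1 -1.9 -1.2 -2.7 -0.6 -0.9 -1.2 -1.7 -2.6 -1.1 -1.5 -0.3 -2.2
 -1.3 -1.3]
mouth [ 532.72640752 -175.50260444  112.81176203]
tab [471.22563838 252.36937225  48.97502438]
[array([ 475., -140.,    0.]), array([ 606., -155.,    0.]), array([ 458., -311.,    0.])]
[array([ 581., -312.,   -0.]), array([ 601., -146.,    0.])]
```

```bash
cat > f3.py <<'E'
from f2 import *
F=[((215,107),(592,28)),((138,28),(618,112)),((50,130),(737,190)),((135,195),(717,108))]
Q=np.array([tri(L(*p),R(*q)) for p,q in F]); print(Q.round(1),Q.mean(0))
x=Q[1]+Q[2]-Q[0]-Q[3]; print(np.degrees(np.arctan2(x[1],x[0])), np.linalg.norm(x)/2)
y=Q[0]+Q[1]-Q[2]-Q[3]; n=np.cross(x,y); n/=np.linalg.norm(n);print(n,np.degrees(np.arcsin(n[2])))
# fit: level x, 40deg
def face(p):
    c,s=np.cos(p[3]),np.sin(p[3]); X=np.array([c,s,0]);e=np.radians(40);H=np.array([-s,c,0]);Z=H*np.cos(e)+np.array([0,0,np.sin(e)]);V=np.cross(Z,X)
    U=-H*np.sin(e)+np.array([0,0,np.cos(e)])
    m=np.array(p[:3]); return np.array([m-30*X+30*U,m+30*X+30*U,m+30*X-30*U,m-30*X-30*U,m]),Z
def r3(p):
    W,_=face(p); o=F+[((138,104),(655,98))]
    return np.r_[(proj(a,W)-[L(*q[0]) for q in o]).ravel(),(proj(b,W)-[R(*q[1]) for q in o]).ravel()]
s=least_squares(r3,[533,-176,110,0]);print(s.x,np.degrees(s.x[3]),s.fun.round(1),face(s.x)[1])
E
python3 f3.py|tail -12
```

```text
top [ 543.  -189.8  150.5]
a [ 516.2 -197.5  106.8]
l [ 547.6 -148.   105. ]
b [ 524.5 -159.9   63.9]
[[ 499.1 -190.3  128.3]
 [ 560.1 -196.7  129.9]
 [ 564.9 -155.9   83.9]
 [ 507.1 -151.7   85.9]] [ 532.81161535 -173.6604245   107.01081042]
-5.092607033548451 59.635015410263954
[-0.06767293 -0.73787627 -0.6715348 ] -42.18563186457861
[ 5.32970689e+02 -1.73932546e+02  1.08028308e+02 -1.06043030e-01] -6.075818063688621 [-0.9 -0.9 -1.  -0.   0.7 -0.6 -1.   1.2 -1.2  1.7 -0.3 -0.8 -0.8 -0.6
 -0.8 -0.2 -1.9 -0.7  1.   1.3] [0.08108151 0.76174135 0.64278761]
```

```bash
python3 -c "
from h import *
a=load('s0');b=load('d0')
print(onplane(a,224,340,0),onplane(b,415,230,0),onplane(a,224,312,75),onplane(a,331,202,10),onplane(a,403,280,15))"
```

```text
[510.91542668 489.26504019   0.        ] [532.23290007 478.83777616   0.        ] [531.70926385 468.21952709  75.        ] [759.58906818 -17.06851456  10.        ] [394.44775777  10.56040398  15.        ]
```

Call:
play_rows:
  increments:
    - {"travel": [0.7, 4.0, 0], "turn": 0}
    - {"travel": [0.9, 4.0, 0], "turn": 0}
    - {"travel": [0.9, 4.0, 0], "turn": 0}
    - {"travel": [0.9, 4.0, 0], "turn": 0}
    - {"travel": [0.9, 4.0, 0], "turn": 0}
    - {"travel": [0.9, 4.0, 0], "turn": 0}
    - {"travel": [0.9, 4.0, 0], "turn": -7}
    - {"travel": [0.9, 4.0, 0], "turn": -7}
    - {"travel": [0.9, 4.0, 0], "turn": -7}
    - {"travel": [0.9, 4.0, 0], "turn": -7}
    - {"travel": [0.9, 4.0, 0], "turn": 0}
    - {"travel": [0.9, 4.0, 0], "turn": 0}

```text
t: 1.1
tcp_pos: [344.7, -63.7, 219.5]
tcp_rot: [[1.0, 0.021, 0.0], [0.021, -1.0, -0.0], [0.0, 0.0, -1.0]]
ft_force: [1.0, -0.5, -0.5]
opening: 0.999
grip_force: 0.0
```

Call:
play_rows:
  increments:
    - {"travel": [1.4, 3.6, 0], "turn": -2}
    - {"travel": [1.4, 3.6, 0], "turn": -2.4}
    - {"travel": [1.4, 3.6, 0], "turn": 0}
    - {"travel": [1.4, 3.6, 0], "turn": 0}
    - {"travel": [1.4, 3.6, 0], "turn": 0}
    - {"travel": [1.4, 3.6, -2], "turn": 0}
    - {"travel": [1.4, 3.6, -2], "turn": 0}
    - {"travel": [1.4, 3.6, -2], "turn": 0}
    - {"travel": [0, 0, 0], "turn": 0}
    - {"travel": [0, 0, 0], "turn": 0}

```text
t: 1.93
tcp_pos: [454.3, 219.1, 160.2]
tcp_rot: [[0.999, -0.051, -0.004], [-0.051, -0.999, -0.002], [-0.004, 0.002, -1.0]]
ft_force: [0.6, 0.1, 0.1]
opening: 0.999
grip_force: 0.0
```

```bash
python3 -c "
from h import *
a=snap('wrist','w1');s=state();print(s['tcp_pos'],s['tcp_rot'],s['joints'])
print(proj(a,[[463,252,47],[463+2,252+17,53],[463,252-17,53]]), a['world_from_camera'].round(2),a['K'][0,0])"
```

```text
[454.46981387 218.12177759 161.23932279] [[ 0.99860227 -0.05279291 -0.00253202]
 [-0.05279685 -0.99860412 -0.00151683]
 [-0.00244841  0.00164839 -0.99999564]] [ 1.77545573e+01  1.22079076e+01  9.99384728e+01 -4.15501452e-02
  6.80182914e+01  1.10796503e+02]
[[265.23480851 232.30843541]
 [238.35683344 232.97110254]
 [289.8221193  233.33025988]] [[-5.0000e-02 -9.6000e-01 -2.7000e-01  5.3428e+02]
 [-1.0000e+00  5.0000e-02  1.0000e-02  2.1480e+02]
 [ 0.0000e+00  2.7000e-01 -9.6000e-01  3.2547e+02]
 [ 0.0000e+00  0.0000e+00  0.0000e+00  1.0000e+00]] 425.5692162654577
```

View pics/w1.png

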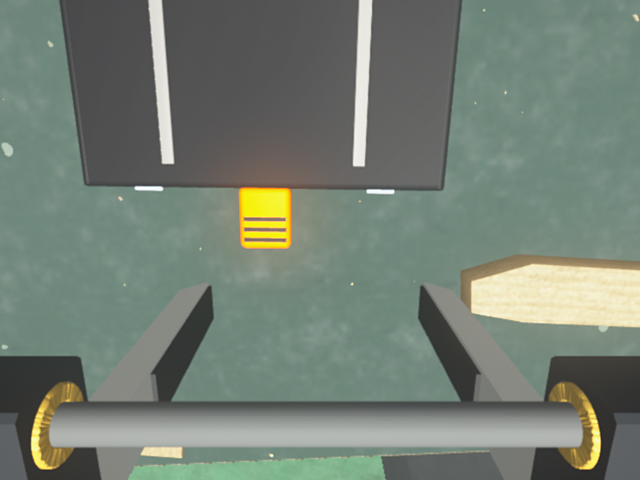

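Call:
play_rows:
  increments:
    - {"travel": [0.5, 1.7, -2], "turn": 0}
    - {"travel": [0.5, 1.7, -2], "turn": 0}
    - {"travel": [0, 0, -2.5], "turn": 0}
    - {"travel": [0, 0, -2.5], "turn": 0}
    - {"travel": [0, 0, -1.9], "turn": 0}
    - {"travel": [0, 0, -1], "turn": 0}
    - {"travel": [0, 0, 0], "turn": 0}
    - {"travel": [0, 0, 0], "turn": 0}

```text
t: 2.65
tcp_pos: [465.7, 251.4, 44.0]
tcp_rot: [[0.998, -0.056, 0.001], [-0.056, -0.998, 0.0], [0.001, -0.0, -1.0]]
ft_force: [0.8, -0.3, 0.6]
opening: 1.001
grip_force: 0.0
```

Call:
play_rows:
  increments:
    - {"travel": [0, 0, 0], "turn": 0}
    - {"travel": [0, 0, 0], "turn": 0}
    - {"travel": [0, 0, 0], "turn": 0}
    - {"travel": [0, 0, 0], "turn": 0}
    - {"travel": [0, 0, 0], "turn": 0}
    - {"travel": [0, 0, 0], "turn": 0}
    - {"travel": [0, 0, 0], "turn": 0}
    - {"travel": [0, 0, 0], "turn": 0}
  hand: 2.5

```text
t: 3.32
tcp_pos: [465.2, 252.2, 43.1]
tcp_rot: [[0.999, -0.054, -0.0], [-0.054, -0.999, -0.0], [-0.0, 0.0, -1.0]]
ft_force: [0.0, 0.1, 0.3]
opening: 0.471
grip_force: 0.0
```

Call:
play_rows:
  increments:
    - {"travel": [0, 0, 0], "turn": 0}
    - {"travel": [0, 0, 0], "turn": 0}
    - {"travel": [0, 0, 0], "turn": 0}
    - {"travel": [0, 0, 0], "turn": 0}
    - {"travel": [0, 0, 0], "turn": 0}

```text
t: 3.73
tcp_pos: [465.2, 252.0, 43.0]
tcp_rot: [[0.999, -0.055, -0.0], [-0.055, -0.999, -0.0], [-0.0, 0.0, -1.0]]
ft_force: [0.0, -0.5, -0.0]
opening: 0.354
grip_force: 30.0
```

```bash
python3 -c "
import numpy as np
from math import *
yaw=radians(-3.4);p=None
for d in range(0,121,4):
    t=radians(d); r=hypot(160,6);f=atan2(6,160)
    x=-r*cos(t+f)*1; z=r*sin(t+f)
    q=np.array([x*cos(yaw),x*sin(yaw),z])/10
    if p is not None: print(d,(q-p).round(2))
    p=q
"
```

```text
4 [ 0.08 -0.    1.11]
8 [ 0.16 -0.01  1.11]
12 [ 0.23 -0.01  1.09]
16 [ 0.31 -0.02  1.07]
20 [ 0.38 -0.02  1.05]
24 [ 0.46 -0.03  1.02]
28 [ 0.53 -0.03  0.99]
32 [ 0.59 -0.04  0.95]
36 [ 0.66 -0.04  0.9 ]
40 [ 0.72 -0.04  0.85]
44 [ 0.78 -0.05  0.8 ]
48 [ 0.83 -0.05  0.75]
52 [ 0.88 -0.05  0.69]
56 [ 0.93 -0.06  0.62]
60 [ 0.97 -0.06  0.56]
64 [ 1.   -0.06  0.49]
68 [ 1.04 -0.06  0.42]
72 [ 1.06 -0.06  0.34]
76 [ 1.08 -0.06  0.27]
80 [ 1.1  -0.07  0.19]
84 [ 1.11 -0.07  0.11]
88 [ 1.12 -0.07  0.04]
92 [ 1.11 -0.07 -0.04]
96 [ 1.11 -0.07 -0.12]
100 [ 1.1  -0.07 -0.2 ]
104 [ 1.08 -0.06 -0.27]
108 [ 1.06 -0.06 -0.35]
112 [ 1.03 -0.06 -0.42]
116 [ 1.   -0.06 -0.49]
120 [ 0.96 -0.06 -0.56]
```

Call:
play_rows:
  increments:
    - {"travel": [0.08, 0, 1.11], "turn": 0}
    - {"travel": [0.16, -0.01, 1.11], "turn": 0}
    - {"travel": [0.23, -0.01, 1.09], "turn": 0}
    - {"travel": [0.31, -0.02, 1.07], "turn": 0}
    - {"travel": [0.38, -0.02, 1.05], "turn": 0}
    - {"travel": [0.46, -0.03, 1.02], "turn": 0}
    - {"travel": [0.53, -0.03, 0.99], "turn": 0}
    - {"travel": [0.59, -0.04, 0.95], "turn": 0}
    - {"travel": [0.66, -0.04, 0.9], "turn": 0}
    - {"travel": [0.72, -0.04, 0.85], "turn": 0}
    - {"travel": [0.78, -0.05, 0.8], "turn": 0}
    - {"travel": [0.83, -0.05, 0.75], "turn": 0}

```text
t: 4.73
tcp_pos: [521.6, 248.3, 159.3]
tcp_rot: [[0.998, -0.055, -0.003], [-0.055, -0.999, -0.001], [-0.003, 0.001, -1.0]]
ft_force: [0.2, 0.0, -4.6]
opening: 0.356
grip_force: 30.0
```

Call:
play_rows:
  increments:
    - {"travel": [0.88, -0.05, 0.69], "turn": 0}
    - {"travel": [0.93, -0.06, 0.62], "turn": 0}
    - {"travel": [0.97, -0.06, 0.56], "turn": 0}
    - {"travel": [1.0, -0.06, 0.49], "turn": 0}
    - {"travel": [1.04, -0.06, 0.42], "turn": 0}
    - {"travel": [1.06, -0.06, 0.34], "turn": 0}
    - {"travel": [1.08, -0.06, 0.27], "turn": 0}
    - {"travel": [1.1, -0.07, 0.19], "turn": 0}
    - {"travel": [1.11, -0.07, 0.11], "turn": 0}
    - {"travel": [1.12, -0.07, 0.04], "turn": 0}
    - {"travel": [1.11, -0.07, -0.04], "turn": 0}
    - {"travel": [1.11, -0.07, -0.12], "turn": 0}

```text
t: 5.73
tcp_pos: [647.0, 240.2, 195.9]
tcp_rot: [[0.999, -0.054, -0.003], [-0.054, -0.999, -0.002], [-0.002, 0.002, -1.0]]
ft_force: [-1.9, -2.8, 2.9]
opening: 0.357
grip_force: 30.0
```

Call:
play_rows:
  increments:
    - {"travel": [1.1, -0.07, -0.2], "turn": 0}
    - {"travel": [1.08, -0.06, -0.27], "turn": 0}
    - {"travel": [1.06, -0.06, -0.35], "turn": 0}
    - {"travel": [1.03, -0.06, -0.42], "turn": 0}
    - {"travel": [1.0, -0.06, -0.49], "turn": 0}
    - {"travel": [0.8, -0.06, -0.45], "turn": 0}
    - {"travel": [0, 0, 0], "turn": 0}
    - {"travel": [0, 0, 0], "turn": 0}

```text
t: 6.4
tcp_pos: [712.7, 236.0, 174.7]
tcp_rot: [[0.998, -0.055, 0.008], [-0.055, -0.998, -0.002], [0.008, 0.001, -1.0]]
ft_force: [3.2, -4.8, 5.7]
opening: 0.352
grip_force: 30.0
```

Call:
play_rows:
  increments:
    - {"travel": [0, 0, 0], "turn": 0}
    - {"travel": [0, 0, 0], "turn": 0}
    - {"travel": [0, 0, 0], "turn": 0}
    - {"travel": [0, 0, 0], "turn": 0}
    - {"travel": [0, 0, 1.0], "turn": 0}
    - {"travel": [0, 0, 2.0], "turn": 0}
    - {"travel": [0, 0, 2.5], "turn": 0}
    - {"travel": [-2.0, 0, 2.5], "turn": 0}
    - {"travel": [-3.5, 0, 0], "turn": 7}
    - {"travel": [-4, 0, 0], "turn": 7}
    - {"travel": [-4, 0, 0], "turn": 7}
    - {"travel": [-4, 0, 0], "turn": 7}
  hand: 6.0

```text
t: 7.4
tcp_pos: [531.6, 237.7, 254.6]
tcp_rot: [[0.905, 0.426, 0.001], [0.426, -0.905, 0.001], [0.001, -0.0, -1.0]]
ft_force: [-0.6, 1.2, -0.5]
opening: 0.64
grip_force: 0.0
```

Call:
play_rows:
  increments:
    - {"travel": [-4, 0, 0], "turn": 7}
    - {"travel": [-4, 0, 0], "turn": 7}
    - {"travel": [-2, 0, 0], "turn": 7}
    - {"travel": [0, 0, 0], "turn": 7}
    - {"travel": [0, 0, 0], "turn": 7}
    - {"travel": [0, 0, 0], "turn": 7}
    - {"travel": [0, 0, 0], "turn": 7}
    - {"travel": [0, 0, 0], "turn": 7}
    - {"travel": [0, 0, 0], "turn": 7}
    - {"travel": [0, 0, 0], "turn": 0}

```text
t: 8.23
tcp_pos: [433.3, 237.8, 254.7]
tcp_rot: [[0.035, 0.999, 0.001], [0.999, -0.035, 0.001], [0.001, 0.001, -1.0]]
ft_force: [-0.3, -0.9, 0.1]
opening: 0.639
grip_force: 0.0
```

```bash
python3 -c "
from h import *
a=snap('wrist','w2');snap('scene','s2');s=state();print(s['tcp_pos'],s['tcp_rot'],s['joints'])
"
```

```text
[433.33129935 237.68629477 254.46593709] [[ 3.99161979e-02  9.99202660e-01  8.61322339e-04]
 [ 9.99202865e-01 -3.99166736e-02  5.42312194e-04]
 [ 5.76260909e-04  8.38988708e-04 -9.99999482e-01]] [2.06641648e+01 7.65869880e+00 9.19839539e+01 1.18270921e-02
 8.03002073e+01 2.29498296e+01]
```

View pics/w2.png

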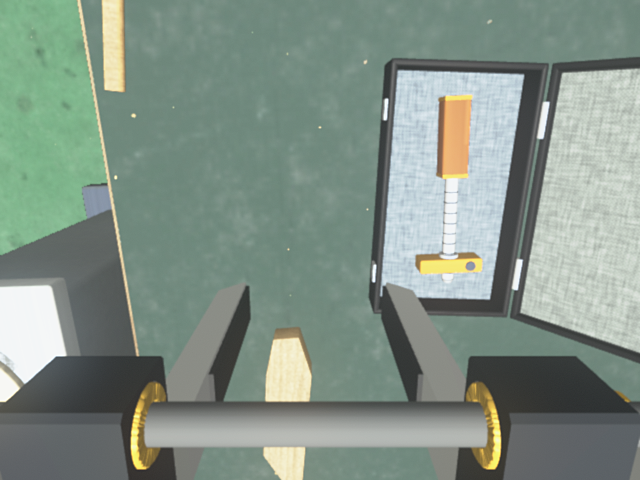

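```bash
python3 -c "
from h import *
a=load('w2')
for n,u,v,z in [('rear',456.5,96.5,32),('front',453,177.5,32),('tip',447,281,20),('barL',417,263,32),('barR',482,264,32),('barfront',449,273,32)]: print(n,onplane(a,u,v,z).round(1))
"
```

```text
rear [559.7 333.   32. ]
front [560.4 263.   32. ]
tip [563.7 157.7  20. ]
barL [530.1 182.   32. ]
barR [592.7 178.8  32. ]
barfront [561.4 170.7  32. ]
```

Call:
play_rows:
  increments:
    - {"travel": [3.2, 1.5, 0], "turn": 0}
    - {"travel": [3.2, 1.5, -1], "turn": 0}
    - {"travel": [3.2, 1.5, -2], "turn": 0}
    - {"travel": [3.1, 1.5, -2], "turn": 0}
    - {"travel": [0, 0, -3], "turn": 0}
    - {"travel": [0, 0, -3], "turn": 0}
    - {"travel": [0, 0, -3], "turn": 0}
    - {"travel": [0, 0, -3], "turn": 0}
    - {"travel": [0, 0, 0], "turn": 0}
    - {"travel": [0, 0, 0], "turn": 0}

```text
t: 9.17
tcp_pos: [559.4, 297.2, 82.8]
tcp_rot: [[0.039, 0.999, -0.003], [0.999, -0.039, -0.001], [-0.001, -0.003, -1.0]]
ft_force: [0.6, 0.0, 1.1]
opening: 0.637
grip_force: 0.0
```

```bash
python3 -c "
from h import *
a=snap('wrist','w3');s=state();print(s['tcp_pos'],s['tcp_rot'][:,1])
"
```

```text
[560.95330782 297.7684499   84.71747797] [ 9.99267470e-01 -3.82615955e-02  7.57503899e-04]
```

View pics/w3.png

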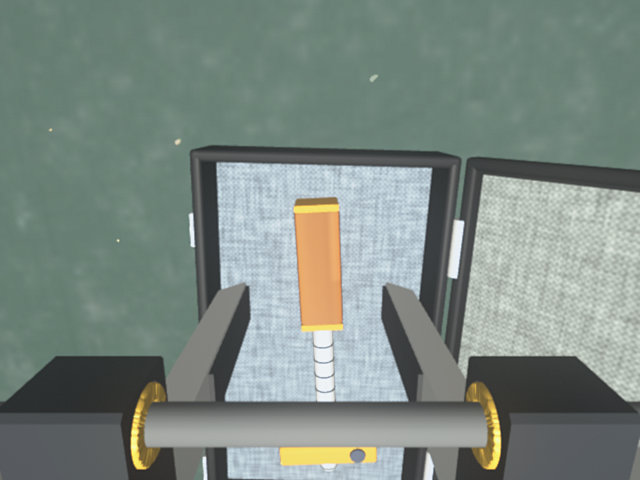

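Call:
play_rows:
  increments:
    - {"travel": [0, 0, -2.5], "turn": 3}
    - {"travel": [0, 0, -2.0], "turn": 0}
    - {"travel": [0, 0, -1.0], "turn": 0}
    - {"travel": [0, 0, -0.5], "turn": 0}
    - {"travel": [0, 0, 0], "turn": 0}
    - {"travel": [0, 0, 0], "turn": 0}
  hand: 6.0

```text
t: 9.72
tcp_pos: [561.4, 297.9, 25.4]
tcp_rot: [[-0.015, 1.0, 0.002], [1.0, 0.015, 0.001], [0.001, 0.002, -1.0]]
ft_force: [1.2, 1.1, -0.3]
opening: 0.637
grip_force: 0.0
```

Call:
play_rows:
  increments:
    - {"travel": [0, 0, 0], "turn": 0}
    - {"travel": [0, 0, 0], "turn": 0}
    - {"travel": [0, 0, 0], "turn": 0}
    - {"travel": [0, 0, 0], "turn": 0}
    - {"travel": [0, 0, 0], "turn": 0}
    - {"travel": [0, 0, 0], "turn": 0}
    - {"travel": [0, 0, 0], "turn": 0}
    - {"travel": [0, 0, 0], "turn": 0}
    - {"travel": [0, 0, 0], "turn": 0}
  hand: 1.5

```text
t: 10.47
tcp_pos: [560.5, 297.5, 24.1]
tcp_rot: [[-0.015, 1.0, 0.001], [1.0, 0.015, 0.0], [0.0, 0.001, -1.0]]
ft_force: [0.1, 0.5, 1.2]
opening: 0.255
grip_force: 30.0
```

Call:
play_rows:
  increments:
    - {"travel": [0, 0, 1], "turn": 0}
    - {"travel": [0, 0, 2], "turn": 0}
    - {"travel": [0, 0, 3], "turn": 0}
    - {"travel": [0, 0, 3], "turn": 0}
    - {"travel": [0, 0, 3], "turn": 0}
    - {"travel": [0, 0, 3], "turn": 0}
    - {"travel": [0, 0, 2], "turn": 0}
    - {"travel": [0, 0, 2], "turn": 0}
    - {"travel": [0, 0, 0], "turn": 0}
    - {"travel": [0, 0, 0], "turn": 0}

```text
t: 11.3
tcp_pos: [560.4, 297.6, 214.6]
tcp_rot: [[-0.015, 1.0, 0.002], [1.0, 0.015, 0.001], [0.001, 0.002, -1.0]]
ft_force: [-0.6, -0.2, -2.6]
opening: 0.252
grip_force: 30.0
```

```bash
python3 -c "
from h import *
w=snap('wrist','w4');a=snap('side','d4');b=snap('scene','s4');s=state();print(s['tcp_pos'],s['ft_force'],s['torque'])
P=[s['tcp_pos']]
f=lambda c:[int(t) for t in proj(c,P)[0]]
print(f(a),f(b))
def cr(c):
    u,v=f(c);u=min(max(u-80,0),480);v=min(max(v-75,0),330);print(u,v);return cv2.resize(c['img'][v:v+150,u:u+160],(400,375),interpolation=cv2.INTER_CUBIC)
cv2.imwrite('pics/m4.png',np.hstack([cr(a),cr(b)])[:,:,::-1])
"
```

```text
[559.08045669 296.95612594 211.7867903 ] [-1.10258592e+00  1.27831539e-03 -2.73731668e+00] [ 0.03757394 -0.12104418  0.02967569]
[367, 179] [275, 236]
287 104
195 161
```

View pics/m4.png

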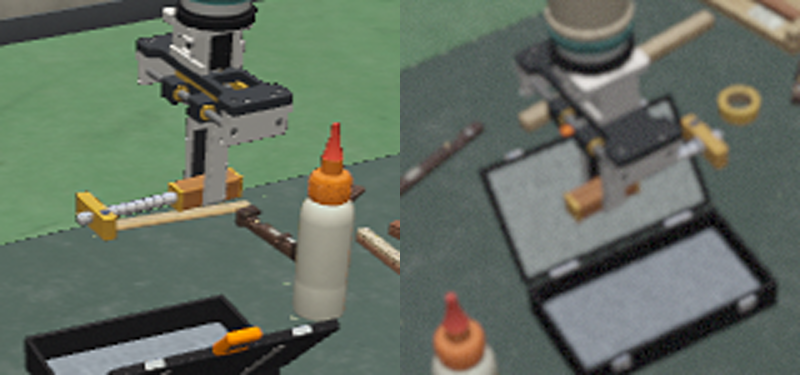

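```bash
python3 -c "
from h import *
a=load('d4')
g=np.array([560.,297.5,213])
for p in range(-5,50,5):
    q=np.radians(p); d=np.array([0.02,-np.cos(q),-np.sin(q)])
    print(p,((proj(a,[g-35*d,g+35*d,g+140*d])-[287,104])*2.5).round().tolist())
"
```

```text
-5 [[233.0, 182.0], [173.0, 191.0], [77.0, 205.0]]
0 [[233.0, 180.0], [172.0, 194.0], [76.0, 217.0]]
5 [[233.0, 177.0], [172.0, 197.0], [76.0, 228.0]]
10 [[233.0, 174.0], [173.0, 200.0], [78.0, 239.0]]
15 [[233.0, 172.0], [173.0, 202.0], [80.0, 249.0]]
20 [[232.0, 169.0], [174.0, 205.0], [84.0, 259.0]]
25 [[232.0, 167.0], [175.0, 207.0], [88.0, 268.0]]
30 [[231.0, 164.0], [176.0, 209.0], [93.0, 277.0]]
35 [[229.0, 162.0], [177.0, 211.0], [99.0, 284.0]]
40 [[228.0, 161.0], [179.0, 213.0], [105.0, 291.0]]
45 [[226.0, 159.0], [180.0, 215.0], [112.0, 297.0]]
```

Call:
play_rows:
  increments:
    - {"travel": [-0.2, -2, 0], "turn": -2}
    - {"travel": [-0.2, -3.5, 0], "turn": -2}
    - {"travel": [-0.2, -4, 0], "turn": -2}
    - {"travel": [-0.2, -4, 0], "turn": -1}
    - {"travel": [-0.2, -4, 0], "turn": 0}
    - {"travel": [-0.2, -4, 0], "turn": 0}
    - {"travel": [-0.2, -4, 0], "turn": 0}
    - {"travel": [-0.2, -4, 0], "turn": 0}
    - {"travel": [-0.2, -4, 0], "turn": 0}
    - {"travel": [-0.2, -4, 0], "turn": 0}
    - {"travel": [-0.2, -4, 0], "turn": 0}
    - {"travel": [-0.2, -4, 0], "turn": 0}

```text
t: 12.45
tcp_pos: [534.9, -159.0, 212.2]
tcp_rot: [[0.107, 0.994, -0.003], [0.994, -0.107, 0.002], [0.001, -0.003, -1.0]]
ft_force: [-0.1, -0.3, -1.5]
opening: 0.25
grip_force: 30.0
```

Call:
play_rows:
  increments:
    - {"travel": [-0.2, -3.4, 0], "turn": 0}
    - {"travel": [-0.2, -2, -1], "turn": 0}
    - {"travel": [-0.2, -1, -1.5], "turn": 0}
    - {"travel": [0, 0, 0], "turn": 0}
    - {"travel": [0, 0, 0], "turn": 0}
    - {"travel": [0, 0, 0], "turn": 0}

```text
t: 12.95
tcp_pos: [530.1, -220.5, 188.4]
tcp_rot: [[0.106, 0.994, -0.001], [0.994, -0.106, 0.002], [0.001, -0.001, -1.0]]
ft_force: [-0.3, 0.6, -2.1]
opening: 0.252
grip_force: 30.0
```

Call:
play_rows:
  increments:
    - {"travel": [-0.2, -0.15, -1.5], "turn": 0}
    - {"travel": [0, 0, -1.5], "turn": 0}
    - {"travel": [0, 0, -0.6], "turn": 0}
    - {"travel": [0, 0, -0.2], "turn": 0}
    - {"travel": [0, 0, -0.2], "turn": 0}
    - {"travel": [0, 0, -0.2], "turn": 0}
    - {"travel": [0, 0, -0.2], "turn": 0}
    - {"travel": [0, 0, 0], "turn": 0}

```text
t: 13.62
tcp_pos: [529.1, -223.2, 146.1]
tcp_rot: [[0.106, 0.994, 0.002], [0.994, -0.106, -0.001], [-0.001, 0.002, -1.0]]
ft_force: [-1.0, -0.2, 1.4]
opening: 0.252
grip_force: 30.0
```

Call:
play_rows:
  increments:
    - {"travel": [0, 0, -0.2], "turn": 0}
    - {"travel": [0, 0, -0.2], "turn": 0}
    - {"travel": [0, 0, -0.2], "turn": 0}
    - {"travel": [0, 0, 0], "turn": 0}

```text
t: 13.95
tcp_pos: [529.0, -224.9, 140.4]
tcp_rot: [[0.106, 0.994, 0.002], [0.994, -0.106, -0.004], [-0.004, 0.003, -1.0]]
ft_force: [-1.0, -3.5, 4.4]
opening: 0.257
grip_force: 30.0
```

Call:
play_rows:
  increments:
    - {"travel": [0, 0, -0.2], "turn": 0}
    - {"travel": [0, 0, -0.2], "turn": 0}
    - {"travel": [0, 0, -0.2], "turn": 0}
    - {"travel": [0, 0, -0.2], "turn": 0}
    - {"travel": [0, 0, 0], "turn": 0}

```text
t: 14.37
tcp_pos: [529.0, -225.0, 132.2]
tcp_rot: [[0.107, 0.994, 0.002], [0.994, -0.107, -0.004], [-0.004, 0.003, -1.0]]
ft_force: [-1.1, -4.1, 3.7]
opening: 0.252
grip_force: 30.0
```

Call:
play_rows:
  increments:
    - {"travel": [0, 0, -0.2], "turn": 0}
    - {"travel": [0, 0, -0.15], "turn": 0}
    - {"travel": [0, 0, 0], "turn": 0}

```text
t: 14.62
tcp_pos: [529.0, -224.6, 128.6]
tcp_rot: [[0.107, 0.994, 0.002], [0.994, -0.107, -0.003], [-0.003, 0.003, -1.0]]
ft_force: [-1.6, -2.4, 4.1]
opening: 0.253
grip_force: 30.0
```

Call:
play_rows:
  increments:
    - {"travel": [0, -0.3, 1], "turn": 0}
    - {"travel": [0, 0, 2], "turn": 0}
    - {"travel": [0, 0, 3], "turn": 0}
    - {"travel": [0, 0, 3], "turn": 0}
    - {"travel": [0, 2, 2], "turn": 0}
    - {"travel": [0, 4, 0], "turn": 0}
    - {"travel": [0, 4, 0], "turn": 0}
    - {"travel": [0, 4, 0], "turn": 0}
    - {"travel": [0, 4, 0], "turn": 0}
    - {"travel": [0, 4, 0], "turn": 0}
    - {"travel": [0, 0, 0], "turn": 0}
    - {"travel": [0, 0, 0], "turn": 0}

```text
t: 15.62
tcp_pos: [527.8, -3.5, 237.4]
tcp_rot: [[0.102, 0.995, -0.001], [0.995, -0.102, 0.001], [0.001, -0.001, -1.0]]
ft_force: [0.7, -0.5, -3.2]
opening: 0.252
grip_force: 30.0
```

```bash
cat > v5.py <<'E'
from h import *
import sys
t=sys.argv[1]
a=snap('side','d'+t);b=snap('scene','s'+t);w=snap('wrist','w'+t);s=state();print(s['tcp_pos'],s['ft_force'],s['tcp_rot'][:,1])
P=[s['tcp_pos']+[0,-40,-30]]
def cr(c):
    u,v=[int(k) for k in proj(c,P)[0]];u=min(max(u-65,0),510);v=min(max(v-60,0),360);print(u,v);return cv2.resize(c['img'][v:v+120,u:u+130],(400,369),interpolation=cv2.INTER_CUBIC)
cv2.imwrite(f'pics/m{t}.png',np.hstack([cr(a),cr(b)])[:,:,::-1])
g=s['tcp_pos']-[0,0,3]
for p in range(20,46,5):
    q=np.radians(p);h=np.radians(-6.1);d=np.array([np.sin(h)*np.cos(q),-np.cos(h)*np.cos(q),-np.sin(q)])
    print(p,proj(a,[g-35*d,g+35*d,g+140*d]).round(1).tolist(),proj(b,[g+140*d]).round(1).tolist())
E
python3 v5.py 5
```

```text
[528.27465352  -6.78386141 237.29447403] [ 0.11499239 -0.09362068 -3.31814244] [ 9.94227480e-01 -1.07292037e-01 -3.69280705e-04]
164 144
328 130
20 [[259.6, 183.8], [231.9, 197.6], [189.8, 218.6]] [[422.2, 186.3]]
25 [[259.0, 182.7], [232.5, 198.6], [192.4, 222.6]] [[420.2, 190.0]]
30 [[258.4, 181.8], [233.2, 199.6], [195.4, 226.2]] [[418.0, 193.7]]
35 [[257.6, 180.9], [234.0, 200.4], [198.8, 229.5]] [[415.6, 197.4]]
40 [[256.8, 180.0], [234.8, 201.2], [202.4, 232.6]] [[412.9, 200.9]]
45 [[255.8, 179.3], [235.8, 202.0], [206.4, 235.2]] [[410.1, 204.4]]
```

View pics/m5.png

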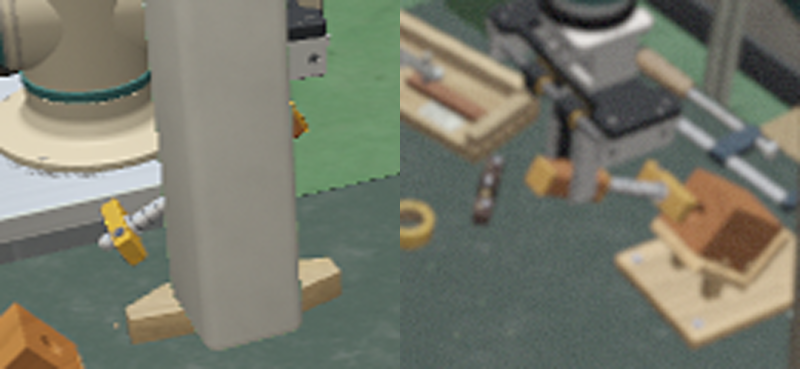

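```bash
cat > fit5.py <<'E'
from h import *
from scipy.optimize import least_squares
a=load('d5');b=load('s5'); g=np.array([528.3,-6.8,237.3])
k=400/130
A=lambda x,y:np.array([164+x/k,144+y/k]); B=lambda x,y:np.array([328+(x-400)/k,130+y/k])
obs=[(a,140,A(103,240)),(a,118,A(124,232)),(a,-35,A(300,119)),(b,-35,B(543,177)),(b,35,B(608,183)),(b,118,B(668,191))]
def res(v):
    p,sh,dx,dy,dz=v; h=np.radians(-6.1);d=np.array([np.sin(h)*np.cos(p),-np.cos(h)*np.cos(p),-np.sin(p)])
    G=g+[0,0,-3]
    r=[proj(c,G+(t-sh)*d+[dx,dy*0,dz])[0]-o for c,t,o in obs]
    return np.r_[np.ravel(r),dx*.3,dz*.3]
s=least_squares(res,[.5,0,0,0,0]);print(np.degrees(s.x[0]),s.x[1:],s.fun.round(1))
E
python3 fit5.py
```

```text
28.06054533239823 [ 3.32969851 -3.47628722 -0.06140082 -0.6165217 ] [-2.4  1.5 -1.2 -1.2 -2.2 -1.7 -1.7  0.5 -3.5  0.7 -1.6  0.4 -1.  -0.2]
```

Call:
play_rows:
  increments:
    - {"travel": [1.0, -0.6, -0.5], "turn": 0}
    - {"travel": [0.9, -1, -1], "turn": 0}
    - {"travel": [0, -1, -1.5], "turn": 0}
    - {"travel": [0, -0.5, -1.3], "turn": 0}
    - {"travel": [0, -0.5, -1], "turn": 0}
    - {"travel": [0, 0, 0], "turn": 0}
    - {"travel": [0, 0, 0], "turn": 0}

```text
t: 16.35
tcp_pos: [547.3, -43.1, 183.3]
tcp_rot: [[0.109, 0.994, -0.002], [0.994, -0.109, 0.0], [0.0, -0.002, -1.0]]
ft_force: [-0.2, 0.2, -2.3]
opening: 0.25
grip_force: 30.0
```

```bash
cat > v6.py <<'E'
from h import *
a=snap('side','d6');b=snap('scene','s6');s=state();print(s['tcp_pos'],s['tcp_rot'][:,1],s['t'])
a0=load('d0');b0=load('s0')
def cr(c,u,v): return cv2.resize(c['img'][v:v+74,u:u+80],(400,370),interpolation=cv2.INTER_CUBIC)
cv2.imwrite('pics/m6.png',np.hstack([cr(a,135,195),cr(b,385,155)])[:,:,::-1])
E
python3 v6.py
```

```text
[548.00001597 -42.46168355 184.77232817] [ 0.99422822 -0.10728051  0.00106646] 16.45
```

View pics/m6.png

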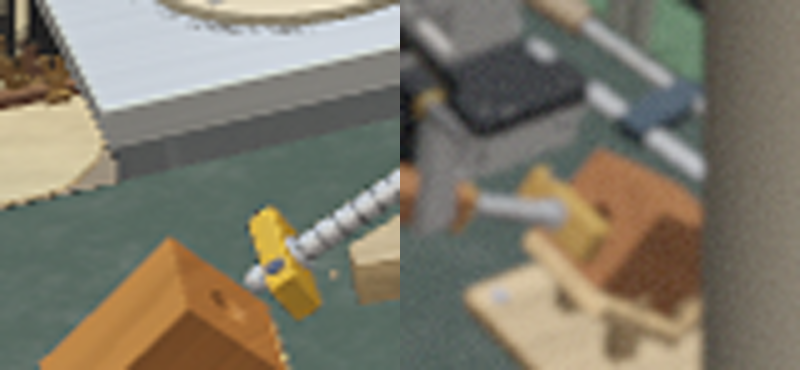

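```bash
python3 -c "
from h import *
a=load('d6');b=load('s6')
M=np.array([533,-173.9,108.]);g=np.array([547.8,-42.8,184.4-3])
p=np.radians(28);h=np.radians(-6.1);d=np.array([np.sin(h)*np.cos(p),-np.cos(h)*np.cos(p),-np.sin(p)])
for n,P in [('M',M),('tip',g+136*d),('bar',g+115*d),('rodmid',g+60*d)]:
    print(n,P.round(1),((proj(a,P)[0]-[135,195]+.5)*5-.5).round(),((proj(b,P)[0]-[385,155]+.5)*5-.5+[400,0]).round())
"
```

```text
M [ 533.  -173.9  108. ] [228. 305.] [596. 222.]
tip [ 535.  -162.2  117.6] [252. 284.] [580. 216.]
bar [ 537.  -143.8  127.4] [291. 258.] [555. 213.]
rodmid [542.2 -95.5 153.2] [392. 191.] [488. 206.]
```

Call:
play_rows:
  increments:
    - {"travel": [-0.09, -0.38, -0.32], "turn": 0}
    - {"travel": [-0.06, -0.38, -0.32], "turn": 0}
    - {"travel": [-0.04, -0.33, -0.28], "turn": 0}
    - {"travel": [-0.04, -0.33, -0.28], "turn": 0}
    - {"travel": [-0.04, -0.33, -0.28], "turn": 0}
    - {"travel": [0, 0, 0], "turn": 0}

```text
t: 16.95
tcp_pos: [545.6, -60.8, 169.8]
tcp_rot: [[0.106, 0.994, 0.003], [0.994, -0.106, -0.002], [-0.002, 0.003, -1.0]]
ft_force: [1.6, -1.4, -1.0]
opening: 0.253
grip_force: 30.0
```

Call:
play_rows:
  increments:
    - {"travel": [-0.02, -0.16, 0.28], "turn": 0}
    - {"travel": [-0.02, -0.17, 0.28], "turn": 0}
    - {"travel": [-0.02, -0.18, 0.28], "turn": 0}
    - {"travel": [-0.02, -0.19, 0.28], "turn": 0}
    - {"travel": [0, 0, 0], "turn": 0}

```text
t: 17.37
tcp_pos: [544.1, -66.7, 181.3]
tcp_rot: [[0.107, 0.994, 0.001], [0.994, -0.107, 0.0], [0.0, 0.001, -1.0]]
ft_force: [1.2, 0.1, -3.4]
opening: 0.253
grip_force: 30.0
```

```bash
python3 -c "
from h import *
a=snap('side','d7');s=state();print(s['tcp_pos'],s['ft_force'],s['torque'])
i=a['img'][195:269,135:215].astype(int)
h=cv2.cvtColor(a['img'][195:269,135:215],cv2.COLOR_RGB2HSV)
m=(h[...,0]>19)&(h[...,0]<28)&(h[...,1]>170)&(h[...,2]>100)
y,x=np.nonzero(m);print(len(x),x.mean()*5,y.mean()*5)
h=cv2.cvtColor(load('d6')['img'][195:269,135:215],cv2.COLOR_RGB2HSV)
m=(h[...,0]>19)&(h[...,0]<28)&(h[...,1]>170)&(h[...,2]>100)
y,x=np.nonzero(m);print(len(x),x.mean()*5,y.mean()*5)
"
```

```text
[543.99322052 -66.57916237 181.15912819] [ 1.76284057  0.27516802 -3.54558629] [ 0.20124255 -0.59963091  0.20829283]
110 249.13636363636363 289.5
90 286.3333333333333 271.5
```

Call:
play_rows:
  increments:
    - {"travel": [-0.02, -0.22, 0.27], "turn": 0}
    - {"travel": [-0.02, -0.24, 0.27], "turn": 0}
    - {"travel": [-0.02, -0.24, 0.27], "turn": 0}
    - {"travel": [-0.02, -0.24, 0.27], "turn": 0}
    - {"travel": [0, 0, 0], "turn": 0}

```text
t: 17.83
tcp_pos: [543.3, -76.4, 192.4]
tcp_rot: [[0.107, 0.994, 0.001], [0.994, -0.107, -0.0], [-0.0, 0.001, -1.0]]
ft_force: [1.9, 1.9, -2.4]
opening: 0.252
grip_force: 30.0
```

```bash
cat > bar.py <<'E'
from h import *
import sys
def bar(c):
    h=cv2.cvtColor(c['img'][195:269,135:225],cv2.COLOR_RGB2HSV)
    m=(h[...,0]>19)&(h[...,0]<28)&(h[...,1]>170)&(h[...,2]>100)
    y,x=np.nonzero(m);X=np.c_[x,y].astype(float);w,v=np.linalg.eigh(np.cov(X.T));ax=v[:,1]
    return len(x),X.mean(0)*5,np.degrees(np.arctan2(ax[1],ax[0]))%180
if __name__=='__main__':
    a=snap('side',sys.argv[1]);s=state();print(s['t'],s['tcp_pos'],s['ft_force'],s['torque']);print(bar(a))
    M=np.array([533,-173.9,108.]);Z=np.array([.081,.762,.643])
    print('along',(s['tcp_pos']-[0,0,3]-M)@Z,'off',(s['tcp_pos']-[0,0,3]-M)-((s['tcp_pos']-[0,0,3]-M)@Z)*Z)
    for w in (3,7,11): print(w,((proj(a,M+w*Z)[0]-[135,195]+.5)*5-.5).round())
E
python3 bar.py d8; python3 -c "
from bar import *
print(bar(load('d6')),bar(load('d7')))"
```

```text
17.8833 [543.22192664 -76.35490334 192.10727132] [ 2.21639016  0.53359554 -2.69193315] [ 0.35454113 -0.72602805  0.27522762]
(134, array([250.48507463, 280.03731343]), np.float64(130.75367982627392))
along 127.30931517260049 off [-0.09012789  0.5353985  -0.75261834]
3 [232. 301.]
7 [239. 295.]
11 [245. 289.]
(90, array([286.33333333, 271.5       ]), np.float64(66.86613951040874)) (113, array([253.27433628, 286.85840708]), np.float64(131.22971749028417))
```

```bash
cat > asc.py <<'E'
from h import *
import sys
def asc(t,u0=160,u1=222,v0=228,v1=268):
    i=load(t)['img'];h=cv2.cvtColor(i,cv2.COLOR_RGB2HSV);d=np.abs(i.astype(int)-load('d0')['img']).max(2)>28
    for v in range(v0,v1):
        print(v,''.join('.' if not d[v,u] else ('B' if h[v,u,1]>150 and 18<h[v,u,0]<32 else ('o' if h[v,u,1]>100 and h[v,u,0]<=18 else ('r' if h[v,u,1]<70 else '+'))) for u in range(u0,u1)))
asc(sys.argv[1])
c=load('d0');M=np.array([533,-173.9,108.]);Z=np.array([.081,.762,.643]);print(proj(c,[M+k*Z for k in (0,10,20,50)]).round(1).tolist())
E
python3 asc.py d8
```

```text
228 .............................................rrrrr+Booooooo...
229 ............................................rrrrrrrBBBooo+....
230 ...........................................rrrrrrr..+Booo.....
231 ..........................................rrrrrrr.....BBr.....
232 .........................................rrrrr................
233 .......................................rrrrrrr................
234 ......................................rrrrrrrr................
235 .....................................rrrrrr...................
236 ....................................rrrrrrr...................
237 ...................................rrrrrrr....................
238 ...................................rrrrr......................
239 .................................rrrrrrr.r....................
240 ................................rrrrrrr.......................
241 ...................++...........rrrrr.........................
242 ..................+BB+........rrrrrrr.........................
243 .................+BBBBB+.....rrrrrrr..........................
244 ................+BBBBBBB
[... 944 characters left out ...]
B+..............................
259 ......................BBB.BBBBB+..............................
260 ........................BBBB.BB...............................
261 ............................B.+...............................
262 ...........................BB.................................
263 ..............................................................
264 ..............................................................
265 ..............................................................
266 ..............................................................
267 ..............................................................
[[180.2, 255.6], [183.2, 252.7], [186.3, 249.7], [195.6, 240.7]]
```

Call:
play_rows:
  increments:
    - {"travel": [-0.04, -0.38, -0.32], "turn": 0}
    - {"travel": [-0.04, -0.38, -0.32], "turn": 0}
    - {"travel": [-0.04, -0.38, -0.32], "turn": 0}
    - {"travel": [0, 0, 0], "turn": 0}

```text
t: 18.22
tcp_pos: [541.9, -88.4, 181.5]
tcp_rot: [[0.107, 0.994, 0.0], [0.994, -0.107, -0.001], [-0.001, 0.0, -1.0]]
ft_force: [2.8, 0.9, -2.0]
opening: 0.253
grip_force: 30.0
```

Call:
play_rows:
  increments:
    - {"travel": [-0.04, -0.38, -0.32], "turn": 0}
    - {"travel": [-0.04, -0.38, -0.32], "turn": 0}
    - {"travel": [-0.03, -0.23, -0.19], "turn": 0}
    - {"travel": [0, 0, 0], "turn": 0}

```text
t: 18.55
tcp_pos: [540.8, -98.2, 173.2]
tcp_rot: [[0.107, 0.994, 0.0], [0.994, -0.107, -0.001], [-0.001, 0.0, -1.0]]
ft_force: [3.4, -0.2, -2.5]
opening: 0.248
grip_force: 30.0
```

```bash
python3 bar.py d9|head -1; python3 asc.py d9
```

```text
18.6 [540.78971869 -98.10695609 173.28266947] [ 3.16589711  0.86042301 -3.41431366] [-0.00154574 -0.87362575  0.29367995]
228 ........................................oooooooo+rrrrrrrrro...
229 .......................................oooooooooorrrrrrrrr....
230 .....................................+Boooooooooorrrrrrrrr....
231 .....................................BBoooooooooorrrrrrrrrr...
232 .....................................+BBooooooooorrrrrr.......
233 ......................................BBooooooooor............
234 ......................................+Booooooooo++oo.........
235 ......................................rBoooooooooooo..........
236 .....................................rrr+Boooooooo+...........
237 ....................................rrrrroBoooooo+............
238 ...................................rrrrrrr+BBooo+.............
239 ..................................rrrrrrr...BBoo..............
240 ................................rrrrrrr......BB...............
241 ................................rrrrr.........................
242 ...................+..........rrrrrr
[... 1066 characters left out ...]
................................
259 ...................B.BBBB.B.BB................................
260 ..........................BB.B+...............................
261 .......................BB...BB+...............................
262 .......................B...BBo................................
263 .........................BBBo.................................
264 ..............................................................
265 ..............................................................
266 ..............................................................
267 ..............................................................
[[180.2, 255.6], [183.2, 252.7], [186.3, 249.7], [195.6, 240.7]]
```

Call:
play_rows:
  increments:
    - {"travel": [0.04, -0.15, -0.13], "turn": 0}
    - {"travel": [0.02, -0.15, -0.13], "turn": 0}
    - {"travel": [-0.02, -0.15, -0.13], "turn": 0}
    - {"travel": [-0.01, -0.08, -0.06], "turn": 0}

```text
t: 18.93
tcp_pos: [540.7, -102.6, 169.1]
tcp_rot: [[0.107, 0.994, -0.001], [0.994, -0.107, 0.0], [-0.0, -0.001, -1.0]]
ft_force: [1.5, 2.4, 2.3]
opening: 0.252
grip_force: 30.0
```

Call:
play_rows:
  increments:
    - {"travel": [-0.01, -0.08, -0.06], "turn": 0}
    - {"travel": [-0.01, -0.08, -0.06], "turn": 0}
    - {"travel": [-0.01, -0.08, -0.06], "turn": 0}

```text
t: 19.18
tcp_pos: [540.5, -104.8, 167.4]
tcp_rot: [[0.107, 0.994, -0.0], [0.994, -0.107, 0.0], [0.0, -0.0, -1.0]]
ft_force: [2.9, 4.5, 4.1]
opening: 0.254
grip_force: 30.0
```

Call:
play_rows:
  increments:
    - {"travel": [-0.01, -0.08, -0.06], "turn": 0}
    - {"travel": [-0.01, -0.08, -0.06], "turn": 0}
    - {"travel": [-0.01, -0.08, -0.06], "turn": 0}

```text
t: 19.43
tcp_pos: [540.9, -104.9, 167.0]
tcp_rot: [[0.107, 0.994, 0.002], [0.994, -0.107, 0.005], [0.005, 0.001, -1.0]]
ft_force: [2.2, 10.8, 9.6]
opening: 0.253
grip_force: 30.0
```

Call:
play_rows:
  increments:
    - {"travel": [0, 0, 0], "turn": 0}
    - {"travel": [0, 0, 0], "turn": 0}
    - {"travel": [0, 0, 0], "turn": 0}
    - {"travel": [0, 0, 0], "turn": 0}
    - {"travel": [0, 0, 0], "turn": 0}
    - {"travel": [0, 0, 0], "turn": 0}
    - {"travel": [0, 0, 0], "turn": 0}
    - {"travel": [0, 0, 0], "turn": 0}
    - {"travel": [0, 0, 0], "turn": 0}
    - {"travel": [0, 0, 0], "turn": 0}
    - {"travel": [0, 0, 0], "turn": 0}
    - {"travel": [0, 0, 0], "turn": 0}

```text
t: 20.43
tcp_pos: [540.9, -104.8, 166.9]
tcp_rot: [[0.107, 0.994, 0.002], [0.994, -0.107, 0.004], [0.005, 0.001, -1.0]]
ft_force: [0.4, 8.8, 8.5]
opening: 0.255
grip_force: 30.0
```

```bash
python3 bar.py d10|head -1; python3 asc.py d10
```

```text
20.4833 [ 540.83611212 -104.83744126  166.97031258] [1.38612955 8.73792312 8.46147677] [ 1.3352797  -0.33648378  0.11044129]
228 ........................................+oooo+rrrrrrrrroooo...
229 .......................................+oooooorrrrrrrrroooo...
230 ......................................+ooooooorrrrrrrrrooo....
231 .....................................+oooooooorrrrrrrrr+o.....
232 ....................................oooooooooorrrrrrrrr.......
233 ..................................+Boooooooooorrrrrrrrr.......
234 ..................................+BBooooooooorrrrrrrrr.......
235 ...................................BBooooooooorrrr............
236 ...................................+Booooooooor...............
237 ...................................rBBooooooooo++o............
238 ...................................r+Booooooooooo.............
239 ..................................rrr+BBoooooooo..............
240 .................................rrrrrrBBoooooo...............
241 ................................rrrrrrr.BBoooo................
242 ...............................rr
[... 1069 characters left out ...]
................................
259 ...................BB.BBB.B.BB................................
260 ....................B.....BB.B+...............................
261 ........................B...BB................................
262 ..........................BBB.................................
263 .........................BB.o.................................
264 ..............................................................
265 ..............................................................
266 ..............................................................
267 ..............................................................
[[180.2, 255.6], [183.2, 252.7], [186.3, 249.7], [195.6, 240.7]]
```

Call:
play_rows:
  increments:
    - {"travel": [-0.01, -0.07, 0.09], "turn": 0}
    - {"travel": [-0.01, -0.06, -0.05], "turn": 0}
    - {"travel": [0, 0, 0], "turn": 0}
    - {"travel": [0, 0, 0], "turn": 0}

```text
t: 20.82
tcp_pos: [540.8, -105.2, 167.3]
tcp_rot: [[0.107, 0.994, 0.002], [0.994, -0.107, 0.006], [0.007, 0.001, -1.0]]
ft_force: [1.2, 10.8, 7.9]
opening: 0.254
grip_force: 30.0
```

Call:
play_rows:
  increments:
    - {"travel": [0, 0, 0], "turn": 0}
    - {"travel": [0, 0, 0], "turn": 0}
    - {"travel": [0, 0, 0], "turn": 0}
    - {"travel": [0, 0, 0], "turn": 0}
    - {"travel": [0, 0, 0], "turn": 0}
    - {"travel": [0, 0, 0], "turn": 0}
    - {"travel": [0, 0, 0], "turn": 0}
    - {"travel": [0, 0, 0], "turn": 0}
    - {"travel": [0, 0, 0], "turn": 0}
    - {"travel": [0, 0, 0], "turn": 0}
    - {"travel": [0, 0, 0], "turn": 0}
    - {"travel": [0, 0, 0], "turn": 0}

```text
t: 21.82
tcp_pos: [540.8, -105.2, 167.3]
tcp_rot: [[0.107, 0.994, 0.002], [0.994, -0.107, 0.006], [0.006, 0.001, -1.0]]
ft_force: [2.4, 9.7, 8.1]
opening: 0.251
grip_force: 30.0
```

Call:
play_rows:
  increments:
    - {"travel": [0.02, 0.23, 0.19], "turn": 0}
    - {"travel": [0.03, 0.3, 0.26], "turn": 0}
    - {"travel": [0.05, 0.46, 0.39], "turn": 0}
    - {"travel": [0.07, 0.61, 0.51], "turn": 0}
    - {"travel": [0.07, 0.61, 0.51], "turn": 0}
    - {"travel": [0.07, 0.61, 0.51], "turn": 0}
    - {"travel": [0.07, 0.61, 0.51], "turn": 0}
    - {"travel": [0.07, 0.61, 0.51], "turn": 0}
    - {"travel": [0.07, 0.61, 0.51], "turn": 0}
    - {"travel": [0.07, 0.61, 0.51], "turn": 0}
    - {"travel": [0.07, 0.61, 0.51], "turn": 0}
    - {"travel": [0, 0, 0], "turn": 0}

```text
t: 22.82
tcp_pos: [547.3, -48.8, 216.6]
tcp_rot: [[0.106, 0.994, 0.002], [0.994, -0.106, 0.0], [0.0, 0.002, -1.0]]
ft_force: [-0.3, 0.3, -2.6]
opening: 0.253
grip_force: 30.0
```

```bash
python3 bar.py d11|head -1; python3 - <<'E'
import sys; sys.argv=['x','d11']
from asc import asc
E
```

```text
22.8667 [547.01498773 -49.4588523  216.01413594] [ 0.06676022  0.29658456 -3.09501688] [-0.02941442 -0.04291707 -0.00343864]
228 ........................................BBBBBB+rrrrr..........
229 ........................................BBBBBBBrrrr...........
230 ........................................+BB+r+BB+rrr..........
231 .........................................Brr.+BBB+............
232 ........................................r+r.+BBBBBB+..........
233 .......................................rrr.+BBBBBBB+r.........
234 ......................................rrrrBBBBBBBBBB+.........
235 .....................................rrrrr+BBBBBBBBB+.........
236 ....................................rrrrr.+BBBBBBBBBBr........
237 ..................................rrrrrrr..+BBBBBBBBB+........
238 .................................rrrrrrr.....BBBBBBBBB........
239 ..................................rrrr........BBBBBBB.........
240 ...............................rrrrrrr.........+BBBB..........
241 ..............................rrrrrrr............B+...........
242 ..............................rrr
[... 1069 characters left out ...]
................................
259 ..............................................................
260 ..............................................................
261 ..............................................................
262 ..............................................................
263 ..............................................................
264 ..............................................................
265 ..............................................................
266 ..............................................................
267 ..............................................................
[[180.2, 255.6], [183.2, 252.7], [186.3, 249.7], [195.6, 240.7]]
```

Call:
play_rows:
  increments:
    - {"travel": [0.15, 2, 0], "turn": 2}
    - {"travel": [0.15, 3, 0], "turn": 2}
    - {"travel": [0.15, 3.5, 0], "turn": 0}
    - {"travel": [0.15, 3.5, 0], "turn": 0}
    - {"travel": [0.15, 3.5, 0], "turn": 0}
    - {"travel": [0.15, 3.5, 0], "turn": 0}
    - {"travel": [0.15, 3.5, 0], "turn": 0}
    - {"travel": [0.15, 3.5, -0.5], "turn": 0}
    - {"travel": [0, 3, -1], "turn": 0}
    - {"travel": [0, 2, -2], "turn": 0}
    - {"travel": [0, 0, 0], "turn": 0}
    - {"travel": [0, 0, 0], "turn": 0}

```text
t: 23.87
tcp_pos: [557.6, 260.1, 178.4]
tcp_rot: [[0.035, 0.999, -0.004], [0.999, -0.035, -0.002], [-0.003, -0.004, -1.0]]
ft_force: [0.4, -0.2, -2.6]
opening: 0.25
grip_force: 30.0
```

```bash
python3 - <<'E'
from h import *
a=snap('side','d12');s=state();print(s['t'],s['tcp_pos'],s['tcp_rot'][:,1])
g=s['tcp_pos']-[0,0,3]
for p in (30,35,40,45):
    q=np.radians(p);h=np.radians(-2.2);d=np.array([np.sin(h)*np.cos(q),-np.cos(h)*np.cos(q),-np.sin(q)])
    print(p,proj(a,[g+35*d,g+82*d,g+136*d]).round(1).tolist())
i=a['img'];H=cv2.cvtColor(i,cv2.COLOR_RGB2HSV);u,v=[int(k) for k in proj(a,g+[0,-50,-45])[0]]
print(u-30,v-25)
d=np.abs(i.astype(int)-load('d0')['img']).max(2)>28
for r in range(v-25,v+40): print(r,''.join('.' if not d[r,c] else ('B' if H[r,c,1]>150 and 18<H[r,c,0]<32 else ('o' if H[r,c,1]>100 and H[r,c,0]<=18 else ('r' if H[r,c,1]<70 and H[r,c,2]>110 else '+'))) for c in range(u-30,u+35)))
E
```

```text
23.9167 [558.5136357  259.41723992 179.55318053] [ 0.99934098 -0.03627434 -0.00133658]
30 [[342.4, 203.3], [327.2, 214.9], [309.7, 228.2]]
35 [[343.0, 204.1], [328.6, 216.7], [312.1, 231.1]]
40 [[343.6, 204.8], [330.2, 218.3], [314.7, 233.7]]
45 [[344.4, 205.5], [331.9, 219.7], [317.7, 236.0]]
305 189
189 ............................................++ooorrrrrrrrroooooo.
190 .........................................+rr+oooorrrrrrrrrooooo..
191 ..........................................rrooooorrrrrrrrr.ooo...
192 ..........................................rooooo..rrrrrrrrooo....
193 ............................................ooooorrrrrrrrroo.....
194 .........................................oooooooorrrrrrrrr+......
195 ........................................ooooooooorrrrrrrr........
196 .......................................oooooooooorrrrrrrr........
197 ......................................oooooooooo.rrrrrrrr........
198 .....................................ooooooooooo..rrrrrrr........
199 ...................................+BBoooooooooorrrrrrrr.........
200 .......................
[... 3052 characters left out ...]

244 ...........++++.++rrr...rrrrrrrrrrrrrrrrrrrrrrrrrrrrrrrrrrr+.....
245 .+....+++++++rrrrrrrrr...rrrrrrrrrrrrrrrrrrrrrrrrrrrrrr+.........
246 ...+++.++rrrrrrrrrrrrrr..rrrrrrrrrrrrrrrrrrrrrrrrr+..............
247 .+++rrrrrrrrrrrrrrrrrrr...rrrrrrrrrrrrrrrrrrrrr+.................
248 +rrrrrrrrrrrrrrrrrrrrrrr...rrrrrrrrrrrrrrrrrrrrr...............++
249 .rrrrrrrrrrrrrrrrrrrrrrrr...rrrrrrrrr+..rrrrrrrr+.........+++++..
250 .+rrrrrrrrrrrrrrrrrrrrrrrr..rrrrr+......rrrrrrrr.....++++++......
251 ..+rrrrrrrrrrrrrrrrrrrrrrrrrr+..........rrrr....++++++...........
252 ...rrrrrrrrrrrrrrrrrrrrrrr+++++.............++++.................
253 ...+rrrrrrrrrrrrrrrrrrrrr...++..........++++++.++.............+++
```

Call:
play_rows:
  increments:
    - {"travel": [0.1, 0.3, -1.5], "turn": 0}
    - {"travel": [0, 0.2, -2], "turn": 0}
    - {"travel": [0, 0, -2], "turn": 0}
    - {"travel": [0, 0, -1], "turn": 0}
    - {"travel": [0, 0, -0.5], "turn": 0}
    - {"travel": [0, 0, 0], "turn": 0}

```text
t: 24.42
tcp_pos: [559.8, 263.9, 109.8]
tcp_rot: [[0.038, 0.999, -0.001], [0.999, -0.038, -0.001], [-0.001, -0.001, -1.0]]
ft_force: [-1.1, -0.3, -3.3]
opening: 0.253
grip_force: 30.0
```

Call:
play_rows:
  increments:
    - {"travel": [0, 0, -0.3], "turn": 0}
    - {"travel": [0, 0, -0.3], "turn": 0}
    - {"travel": [0, 0, -0.2], "turn": 0}
    - {"travel": [0, 0, 0], "turn": 0}

```text
t: 24.75
tcp_pos: [559.9, 265.0, 102.4]
tcp_rot: [[0.037, 0.999, 0.0], [0.999, -0.037, 0.0], [0.0, 0.0, -1.0]]
ft_force: [-0.2, 0.6, -3.2]
opening: 0.253
grip_force: 30.0
```

Call:
play_rows:
  increments:
    - {"travel": [0, 0.2, -0.36], "turn": 0}
    - {"travel": [0.01, 0.25, -0.37], "turn": 0}
    - {"travel": [0.01, 0.25, -0.38], "turn": 0}
    - {"travel": [0.01, 0.24, -0.39], "turn": 0}
    - {"travel": [0.01, 0.23, -0.4], "turn": 0}
    - {"travel": [0, 0, 0], "turn": 0}

```text
t: 25.25
tcp_pos: [560.5, 277.7, 82.8]
tcp_rot: [[0.036, 0.999, 0.001], [0.999, -0.036, 0.001], [0.001, 0.001, -1.0]]
ft_force: [1.7, 1.8, 2.4]
opening: 0.254
grip_force: 30.0
```

Call:
play_rows:
  increments:
    - {"travel": [0.01, 0.22, -0.4], "turn": 0}
    - {"travel": [0.01, 0.21, -0.41], "turn": 0}
    - {"travel": [0.01, 0.2, -0.42], "turn": 0}
    - {"travel": [0.01, 0.19, -0.42], "turn": 0}
    - {"travel": [0.01, 0.18, -0.43], "turn": 0}
    - {"travel": [0, 0, 0], "turn": 0}

```text
t: 25.75
tcp_pos: [560.1, 286.6, 61.0]
tcp_rot: [[0.037, 0.999, -0.002], [0.999, -0.037, -0.001], [-0.001, -0.002, -1.0]]
ft_force: [0.2, 2.5, 0.4]
opening: 0.253
grip_force: 30.0
```

Call:
play_rows:
  increments:
    - {"travel": [0, 0.15, -0.41], "turn": 0}
    - {"travel": [0, 0.13, -0.41], "turn": 0}
    - {"travel": [0, 0.12, -0.41], "turn": 0}
    - {"travel": [0, 0.1, -0.41], "turn": 0}
    - {"travel": [0, 0.08, -0.41], "turn": 0}
    - {"travel": [0, 0, 0], "turn": 0}

```text
t: 26.25
tcp_pos: [560.2, 292.4, 40.8]
tcp_rot: [[0.037, 0.999, -0.001], [0.999, -0.037, -0.001], [-0.001, -0.001, -1.0]]
ft_force: [1.0, 0.9, 0.0]
opening: 0.253
grip_force: 30.0
```

Call:
play_rows:
  increments:
    - {"travel": [0, 0.05, -0.3], "turn": 0}
    - {"travel": [0, 0.03, -0.3], "turn": 0}
    - {"travel": [0, 0.02, -0.3], "turn": 0}
    - {"travel": [0, 0, -0.2], "turn": 0}
    - {"travel": [0, 0, -0.2], "turn": 0}
    - {"travel": [0, 0, 0], "turn": 0}

```text
t: 26.75
tcp_pos: [560.7, 293.7, 28.7]
tcp_rot: [[0.037, 0.999, 0.0], [0.999, -0.037, 0.0], [0.0, 0.0, -1.0]]
ft_force: [0.2, 2.4, 0.9]
opening: 0.251
grip_force: 30.0
```

Call:
play_rows:
  increments:
    - {"travel": [0, 0, -0.15], "turn": 0}
    - {"travel": [0, 0, -0.15], "turn": 0}
    - {"travel": [0, 0, -0.1], "turn": 0}
    - {"travel": [0, 0, 0], "turn": 0}

```text
t: 27.08
tcp_pos: [560.8, 293.5, 24.8]
tcp_rot: [[0.037, 0.999, 0.0], [0.999, -0.037, -0.0], [-0.0, 0.0, -1.0]]
ft_force: [-1.1, 2.6, 1.7]
opening: 0.251
grip_force: 30.0
```

Call:
play_rows:
  increments:
    - {"travel": [0, 0, -0.1], "turn": 0}
    - {"travel": [0, 0, 0], "turn": 0}
    - {"travel": [0, 0, 0], "turn": 0}

```text
t: 27.33
tcp_pos: [560.8, 293.5, 23.9]
tcp_rot: [[0.037, 0.999, 0.0], [0.999, -0.037, -0.0], [-0.0, 0.0, -1.0]]
ft_force: [1.3, 1.8, 2.6]
opening: 0.252
grip_force: 30.0
```

Call:
play_rows:
  increments:
    - {"travel": [0, 0, -0.1], "turn": 0}
    - {"travel": [0, 0, 0], "turn": 0}
    - {"travel": [0, 0, 0], "turn": 0}

```text
t: 27.58
tcp_pos: [560.8, 293.5, 22.9]
tcp_rot: [[0.037, 0.999, 0.0], [0.999, -0.037, -0.0], [-0.0, 0.0, -1.0]]
ft_force: [-0.4, 2.7, 1.7]
opening: 0.256
grip_force: 30.0
```

Call:
play_rows:
  increments:
    - {"travel": [0, 0, 0], "turn": 0}
    - {"travel": [0, 0, 0], "turn": 0}
    - {"travel": [0, 0, 0], "turn": 0}
    - {"travel": [0, 0, 0], "turn": 0}
    - {"travel": [0, 0, 0], "turn": 0}
    - {"travel": [0, 0, 0], "turn": 0}
    - {"travel": [0, 0, 1], "turn": 0}
    - {"travel": [0, 0, 2], "turn": 0}
    - {"travel": [0, 0, 3], "turn": 0}
    - {"travel": [0, 0, 4], "turn": 0}
    - {"travel": [-2, -1, 4], "turn": 0}
    - {"travel": [-4, 0, 3], "turn": 0}
  hand: 5.5

```text
t: 28.58
tcp_pos: [513.2, 284.1, 188.4]
tcp_rot: [[0.039, 0.999, 0.008], [0.999, -0.039, 0.001], [0.002, 0.008, -1.0]]
ft_force: [0.5, -0.4, 0.1]
opening: 0.585
grip_force: 0.0
```

Call:
play_rows:
  increments:
    - {"travel": [-4, -2, 2], "turn": 0}
    - {"travel": [-3, -2, 0], "turn": 0}
    - {"travel": [0, 0, 0], "turn": 0}
    - {"travel": [0, 0, 0], "turn": 0}

```text
t: 28.92
tcp_pos: [443.8, 246.8, 202.8]
tcp_rot: [[0.037, 0.999, 0.002], [0.999, -0.037, 0.001], [0.001, 0.002, -1.0]]
ft_force: [0.7, 0.3, -1.3]
opening: 0.586
grip_force: 0.0
```

```bash
python3 - <<'E'
from h import *
c=snap('wrist','w13');snap('scene','s13');s=state();print(s['t'],s['tcp_pos'],s['opening'])
i=c['img'];H=cv2.cvtColor(i,cv2.COLOR_RGB2HSV)
P=proj(c,[[545,150,20],[575,340,20]]).astype(int);print(P)
u0,u1=sorted(P[:,0]);v0,v1=sorted(P[:,1]);u0-=30;u1+=30;v1=min(v1+10,479)
for r in range(v0-10,v1,4): print(r,''.join('B' if H[r,k,1]>140 and 18<H[r,k,0]<32 else ('o' if H[r,k,1]>110 and H[r,k,0]<=18 else ('w' if H[r,k,2]>215 else ('#' if H[r,k,2]<70 else '.'))) for k in range(u0,u1,2)))
print(u0)
E
```

```text
29.0167 [446.15068609 247.82270119 202.03957814] 0.5852102114741187
[[430 320]
 [478  95]]
85 wwwwwwwwwwwwwwwwww.wwwwwwww.wwwwwww...wwww.wwwwwwwwwww
89 wwwwwww...w.wwwwwwwwwwwwwwwwwwwwwwwww.wwww.wwwwwwwwwww
93 wwwwwww.....wwwwww.wwwwwwwwwwww.wwwwwwwwwwwwwwwww.wwww
97 ..ww..w...w..wwww..wwww.ww.w.wwwwww.w.wwwwww...w.w.www
101 wwww.www..w.wwwww..wwwwwwwwwwwwwwwwwwwwwww...wwwww.w..
105 wwww.wwwwww.w..ww..w...wwwwwwwwwwwwwwwwwwwww.......w.w
109 wwww.w.w.wwww.wwwwwwww....wwwwwwwwwwwwwwww..wwwww.ww..
113 www..www..wwwwwwwwww.w.oooBBwBBBwwBBBBBwBwww...w..www.
117 www.wwww..wwwww...ww.w...ooooooooooooooooww..www..w.w.
121 wwwww..w....wwwwwwwwww...ooooooooooooooowwwwwwwwwwwww.
125 ww....wwwwwwwwwwwwwwww...ooooooooooooooo.ww.wwww.wwwww
129 ww.w..wwwwwwwwww.w.ww...oooooooooooooooowww..w.w.wwww.
133 wwwww.ww...w....ww.ww...oooooooooooooooowww.w....wwww.
137 ..w.w.ww..w...wwwwwww...oooooooooooooooowwwwwww..w.ww.
141 wwwww.....w....wwwwww...oooooooooooooooww....ww.wwww..
145 wwwww.www.....wwwwwww...ooooooooooooooo.ww.wwww.w.ww..
149 ..w.w.w........wwwww....ooooooooooooooo.ww.wwwwwwwwww.
153 w.wwww
[... 1948 characters left out ...]
.ww.ww..w..ww........wwwww.www..www.wwwwww...ww
289 ....w.wwwwwww.ww..ww.wwwwwwwwwwwwwwww.wwww..w..w....w.
293 .......wwwww...wwwww.wwwwww....w...wwwwwwww.wwwwwwwww.
297 .......wwwwwwwwwwwwwwwwwwwww.www.www..www......wwwww.#
301 .......wwwwwwwwwwww.wwwwwwwwwwww.www........wwwwwwww.#
305 ..........w.wwww.ww..wwwww.wwwwwww....wwww.wwww...ww.#
309 .........wwww.ww....wwwwww.wwwwwwwwwwwwwwwwwwww.wwww##
313 ...........ww.ww.....wwww.wwwww.....ww.......w..www.##
317 ............wwww.wwwwwwwwwwww.......wwww....wwwwwww.##
321 .............ww.wwwww..........wwwwwwwwwwwwwwwwwww.###
325 ..............wwwwwwwwwwww...w.wwwwwwwwwww.ww......###
329 ............................................w..www.###
400
```

```bash
python3 - <<'E'
from h import *
c=load('w13')
for n,u,v,z in [('rear',465,113,32),('front',459,198.5,32),('barback',450,247,32),('barface',450,264,32),('barL',415,257,32),('barR',488,255,32),('handL@r',449,121,32),('handR@r',480,121,32),('handL@f',445,193,32),('handR@f',474,193,32)]: print(n,onplane(c,u,v,z).round(1))
E
```

```text
rear [561.2 327.4  32. ]
front [560.2 261.9  32. ]
barback [554.9 221.7  32. ]
barface [555.7 206.8  32. ]
barL [526.3 214.1  32. ]
barR [586.8 213.5  32. ]
handL@r [549.3 322.   32. ]
handR@r [572.9 321.1  32. ]
handL@f [548.8 266.8  32. ]
handR@f [571.9 265.9  32. ]
```

```bash
python3 -c "
from rig import *
print(job_done())"
```

```text
the job is handed in; nothing more can be done
None
```

I opened the lid, seated the gauge on the bottom of the bore (about 47 mm deep) and held it there for over two seconds. I then laid it flat back in the open case with the stop still about where the bore set it, and handed the job in at about 29 s; no verdict came back.

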